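# Lift the drill core out from between the slabs

## Task

Take the grey granite drill core out of the white rack, reaching in through the gap between the red and the green stone slab, and stand it upright inside the open tin box. Set it down on the tin's floor rather than dropping it, let go of it, and leave both slabs standing in the rack where they are.

Things in the scene. Friction and masses are not known exactly. Their poses are not given: they have to be found in the camera images.
- core: Grey granite drill core, upright cylinder 28 mm in diameter, 95 mm tall, about 0.15 kg. Origin: centre of its underside; z up its axis. Stands 10 mm above the bench in a loose round socket 25 mm deep, in the middle of a fixed white rack 120 x 120 mm, 35 mm high. Free when drawn up 25 mm. A slab stands on either side, only 13 mm from its surface: fingers fit only before and behind it, along the slabs' y axis.
- red_slab: Dark red stone slab with pale veins, on edge in a loose 25 mm deep slot of the rack: 14 mm thick (x), 84 mm long (y), 85 mm high (z up), 0.26 kg, top 95 mm above the bench. Origin: centre of its underside, 34 mm from the core's axis, so the lane between the two slabs' faces is 54 mm wide and runs along y, open above and at both ends. Red and green may swap sides.
- green_slab: Dark green stone slab with pale veins, parallel to the red one on the other side of the core, same size (14 mm thick in x, 84 mm long in y, 85 mm high in z) and standing in the same way, its origin (centre of its underside) 10 mm above the bench and 34 mm from the core's axis.
- tin: Open square tin box with a dark lining, fixed to the bench: 100 x 100 mm outside, 25 mm high, walls 3 mm thick, 94 x 94 mm inside, inner floor 3 mm above the bench. Origin: centre of its underside; x and y along its sides, z up.
Not all that is in view belongs to the job. What is shaped like the green_slab but orange is not meant.

How it is judged:
By the outcome, as a careful person would: the job done as asked, in the order asked, and still so for the second after the job is handed in, with the robot touching nothing.
It also fails if it takes over 40 s, if anything falls off the work surface, if the arm or the gripper's body presses on something with over 40 N, if the wrist force passes 120 N, or if a joint passes its speed limit or range.

## Robot

A 7-joint arm with a two-finger parallel gripper is mounted at the origin on the work surface. World frame = base frame: x ahead of the robot, y to its left, z up, the work surface at z = 0. Lengths are in mm, angles in rad, forces in N, time in s.
With the tool pointing down it reaches from about 425 to 925 mm from the base axis. Payload 6.8 kg.
Tool frame: the origin (TCP) lies at the very end of the fingers, on their centre line; the grasp point (between the pads) lies env.hold_point_z behind it (env.hold_point_z is the distance from the TCP to the grasp point, in mm); z points along the fingers, y is the line along which they close (so a half turn about z gives the same grasp; the last joint's range is limited). The gripper opens to 85 mm and grips with 20 to 120 N. Pads are 22 mm wide; open, the fingers measure 114 mm over their backs; the gripper's body (76 mm by 85 mm) begins 54 mm behind the grasp point. The pads swing forward as they close: fully open they stand 13 mm farther back than shut.
Start: joints at [-0.108, 0.477, 0.022, 1.555, -0.011, 1.109, -0.083], TCP at [675.017, 0.007, 195.208] pointing down, gripper open.
Joint ranges: [-2.96, 2.96], [-0.34, 2.1], [-1.41, 1.46], [0.24, 2.44], [-1.37, 4.51], [0.17, 1.92], [-2.96, 2.96]. Speed limits (rad/s): [2.39, 2.39, 3.14, 3.14, 3.14, 3.14, 3.14].

## Interface

Orientations are given as a unit quaternion [w, x, y, z].
In Python, from station import env, camera, get_calibration, regions_of, tip_of gives the robot as it stands.
- The arm moves only by the tool send_rows, never from a script. Its argument "moves" is a list of rows, each an object with "dp": the shift along the world's x, y, z each as a share of 300 mm, from -1 to 1, a list of three; "rot": the turn, a rotation vector about the world's x, y, z each as a share of 180 degrees, from -1 to 1, a list of three. A call has 1 to 20 rows; each row is the pose to reach, as a shift and turn from the pose commanded when the call began, turning the shorter way round; what a row does not reach only later rows make up. A row lasts 1/10 s, in which the tool goes at most 50 mm and 8.59 degrees, less where a joint would pass 70% of its speed; a pose out of reach is approached as far as the arm can. A call with a number of a shift or a turn outside -1 to 1 is refused whole. A call with a gripper value outside its range is refused whole. "grip" is the closure, from 0 (fully open) to 1 (shut), set as the call begins (left out, the last holds). The fingers move at their own pace and stop on an object; the grip force is fixed at half the most. Time passes only in rows, so rows that repeat a pose let the fingers close. It gives the time, the measured TCP pose, the force, the opening and the grip force at its end, in the units of the state.
- env.get_state(): the state, without advancing time (a new reading comes with each control period).
- camera(name): name is "scene" or "side" or "wrist"; returns the picture (420x560x3 uint8, red, green, blue); there is no depth.
- get_calibration(name): a dict with "fov_y" (degrees; the focal length in pixels is half the picture's height over the tangent of half this angle, whatever the lens; pixels are square), "cx", "cy" (the principal point, pixels), "T" (4x4, takes a point from camera to world coordinates). Camera axes: x right, y up, looking along -z (the intrinsics and any distortion apply to the point x, -y, -z); pixel columns grow to the right and rows downward; lengths in mm; the calibration is good to about 2 mm. A picture is of the moment at which its call begins: read the wrist's pose just before it. get_calibration takes no time and is no camera call; for the wrist camera it gives the pose at the moment of the call.
- env.sign_off(): hands the job in; it is judged then, once.
Trained networks look in the newest picture that a camera, given by its name, has taken for a name from the list of things; names that differ only in an ending like _2 or _b are one class to them, and where a whole thing is asked for, a point or a joint stands for the part that bears it (a point fixed in the world has none). Each returns a list of dicts, best first, with "confidence" (0 to 1); they miss things now and then, are a little off and sometimes report something else, mostly with a low value. They report only what shows in the picture. A call takes as long as a camera call. They do not tell look-alikes from the thing itself.
- regions_of(camera, target): "region" (420x560 bool, what is visible of it) and "extent" ([left, top, width, height] as shares, 0 to 1, of the picture: columns of its width, rows of its height, round what is visible of it).
- tip_of(camera, target): "at" ([column, row] as shares, 0 to 1, of the picture: columns of its width, rows of its height: a listed point, or the origin of a listed thing).
The state is a dict: "t": time; "joint_pos": joint angles; "joint_velocities": joint speeds; "joint_efforts": joint torques, N m; "ee_pos": TCP position; "ee_rot": TCP orientation; "ft_force": force on the tool from outside, world axes, zero at the start; "ft_torque": the same for the moment, N m; "finger_gap": finger opening in mm; "grasp_force": force on a finger pad.
Only numpy, scipy, OpenCV 4.12 (cv2) and the standard library are available. Lean on these libraries where they do the work, as an engineer would, in place of code of your own. Each camera call takes 0.05 s, during which the arm holds its last target. There are 200 camera calls.

## Working session

There is one attempt and no reset: what is moved stays moved. The work goes in short steps, Python scripts to look and compute and a tool call to move; the robot and the scene stay as the last step left them, time stands still between calls to the robot, and variables do not carry over. Pictures are saved under pics/ and viewed, at most 10 in all, crops included, and the job is handed in when it is done.

Besides the shell and the picture viewer there is one more tool, called after ">>>" by a JSON object that holds its "fn" and its "kwargs", one argument or row to a line. send_rows: Moves the arm, as the interface text tells. Its arguments: {"type":"object","properties":{"moves":{"type":"array"},"grip":{"type":"number"}},"required":["moves"]}

```bash
ls; mkdir -p pics
cat > h.py <<'E'
import numpy as np, cv2
from station import env, camera, get_calibration, regions_of, tip_of
def ray(c,u,v):
    f=210/np.tan(np.radians(c['fov_y'])/2); T=np.array(c['T'])
    d=T[:3,:3]@np.array([(u-c['cx'])/f,-(v-c['cy'])/f,-1]); return T[:3,3],d
def atz(c,u,v,z):
    o,d=ray(c,u,v); return o+d*(z-o[2])/d[2]
def proj(c,p):
    f=210/np.tan(np.radians(c['fov_y'])/2); T=np.array(c['T'])
    q=T[:3,:3].T@(np.asarray(p,float)-T[:3,3]); return np.array([c['cx']+f*q[0]/-q[2],c['cy']-f*q[1]/-q[2]])
E
python3 - <<'E'
from h import *
s=env.get_state(); print(s['ee_pos'],s['ee_rot'],s['ft_force'],env.hold_point_z)
ims=[]
for n in('scene','side'):
    im=camera(n); c=get_calibration(n); ims.append(im)
    print(n,{k:(np.round(v,2).tolist() if k=='T' else v) for k,v in c.items()})
    for t in('core','red_slab','green_slab','tin'):
        for r in regions_of(n,t)[:2]: print(t,r['confidence'],np.round(np.array(r['extent'])*[560,420,560,420]).tolist())
        for r in tip_of(n,t)[:2]: print('  tip',r['confidence'],np.array(r['at'])*[560,420])
    cv2.imwrite(f'pics/{n}0.png',im[:,:,::-1])
E
```

```text
pics
[ 6.74357461e+02 -1.78025087e-03  1.94261390e+02] [-5.68649794e-04  7.07079737e-01  7.07133275e-01 -6.73943834e-04] [-0.19155505 -0.24384356  0.3979285 ] 18.700000000000003
scene {'fov_y': 42.94001861585335, 'cx': 271.689243192748, 'cy': 216.68483700153456, 'T': [[0.67, -0.5, 0.55, 1154.08], [0.74, 0.43, -0.52, -587.74], [0.02, 0.75, 0.66, 794.92], [0.0, 0.0, 0.0, 1.0]]}
core 0.57 [359.0, 165.0, 31.0, 39.0]
core 0.53 [355.0, 163.0, 16.0, 27.0]
  tip 0.61 [358.12  194.712]
  tip 0.95 [370.608 200.382]
green_slab 0.94 [282.0, 148.0, 27.0, 43.0]
green_slab 0.58 [310.0, 195.0, 39.0, 41.0]
  tip 0.92 [289.296 183.792]
  tip 0.88 [329.224 230.412]
tin 0.88 [154.0, 230.0, 66.0, 57.0]
side {'fov_y': 54.142035868754164, 'cx': 283.72170875680075, 'cy': 210.42300346170003, 'T': [[0.98, 0.13, -0.14, 438.03], [-0.19, 0.67, -0.72, -500.13], [-0.0, 0.73, 0.68, 479.42], [0.0, 0.0, 0.0, 1.0]]}
core 0.65 [278.0, 87.0, 13.0, 38.0]
  tip 0.81 [285.096 133.392]
red_slab 0.56 [293.0, 82.0, 22.0, 50.0]
green_slab 0.77 [308.0, 124.0, 14.0, 67.0]
green_slab 0.65 [205.0, 115.0, 20.0, 63.0]
  tip 0.82 [314.328 177.618]
  tip 0.81 [219.8   162.792]
tin 0.67 [232.0, 272.0, 83.0, 81.0]
```

View pics/scene0.png

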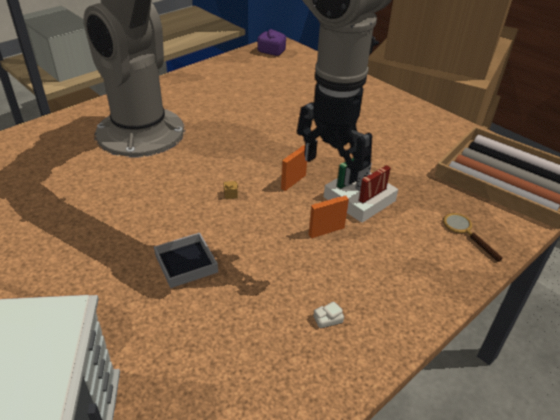

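View pics/side0.png

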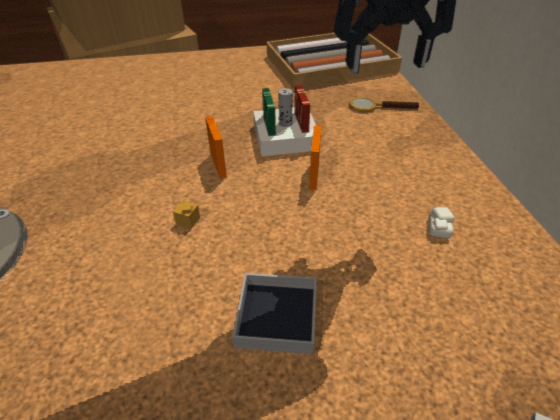

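The scene view shows the rack at about (362,195), the tin at (187,260) and two loose orange slabs at (294,168) and (329,217). In the side view the core's top is at about (286,92), between the green slab (268,110) and the red one (302,110). The tin's centre is at (278,312).

Run:
```python
from h import *
c=get_calibration('side');e=get_calibration('scene'); print(c.keys(), {k:c[k] for k in c if k not in('T','fov_y','cx','cy')})
print('core top',atz(c,286,93,105)); print('rack corners z35',[atz(c,*p,35).round(1).tolist() for p in((253,111),(311,109),(319,146),(262,151))])
print('tin rim side',[atz(c,*p,25).round(1).tolist() for p in((246,276),(317,277),(313,351),(236,347))])
print('tin rim scene',[atz(e,*p,25).round(1).tolist() for p in((155,247),(203,237),(217,268),(166,283))])
print('orange side bottoms',[atz(c,*p,0).round(1).tolist() for p in((213,152),(223,176),(317,165),(315,188))])
print('slab tops g/r', [atz(c,*p,95).round(1).tolist() for p in((266,90),(271,107),(299,90),(306,104))])
```

```text
dict_keys(['fov_y', 'cx', 'cy', 'T']) {}
core top [582.16311944 227.42158926 105.        ]
rack corners z35 [[523.1, 295.8, 35.0], [648.1, 280.1, 35.0], [629.3, 138.3, 35.0], [519.4, 142.7, 35.0]]
tin rim side [[453.4, -138.9, 25.0], [549.8, -159.4, 25.0], [517.8, -265.6, 25.0], [428.5, -243.0, 25.0]]
tin rim scene [[429.1, -228.2, 25.0], [469.4, -136.8, 25.0], [558.4, -169.3, 25.0], [525.5, -266.3, 25.0]]
orange side bottoms [[427.4, 209.0, 0.0], [440.8, 125.8, -0.0], [623.9, 125.5, -0.0], [602.9, 57.9, 0.0]]
slab tops g/r [[548.9, 267.3, 95.0], [547.2, 196.8, 95.0], [614.3, 254.5, 95.0], [614.9, 195.3, 95.0]]
```

>>> {"fn": "send_rows", "kwargs": {
  "moves": [
    {"dp":[-0.1,0.25,0.2],"rot":[0,0,0.25]},
    {"dp":[-0.307,0.75,0.2],"rot":[0,0,0.5]},
    {"dp":[-0.307,0.75,0.2],"rot":[0,0,0.5]},
    {"dp":[-0.307,0.75,0.2],"rot":[0,0,0.5]},
    {"dp":[-0.307,0.75,0.2],"rot":[0,0,0.5]},
    {"dp":[-0.307,0.75,0.2],"rot":[0,0,0.5]},
    {"dp":[-0.307,0.75,0.2],"rot":[0,0,0.5]},
    {"dp":[-0.307,0.75,0.2],"rot":[0,0,0.5]},
    {"dp":[-0.307,0.75,0.2],"rot":[0,0,0.5]},
    {"dp":[-0.307,0.75,0.2],"rot":[0,0,0.5]},
    {"dp":[-0.307,0.75,0.2],"rot":[0,0,0.5]},
    {"dp":[-0.307,0.75,0.2],"rot":[0,0,0.5]},
    {"dp":[-0.307,0.75,0.2],"rot":[0,0,0.5]},
    {"dp":[-0.307,0.75,0.2],"rot":[0,0,0.5]}
  ],
  "grip": 0
}}

```text
t: 2.3
ee_pos: [582.9, 225.0, 255.2]
ee_rot: [0.0, 0.001, 1.0, -0.0]
ft_force: [-0.3, 0.3, -0.3]
finger_gap: 85.3
grasp_force: 0.0
```

Run:
```python
from h import *
s=env.get_state(); print(s['t'],s['ee_pos'],s['ee_rot'],s['joint_pos'])
c=get_calibration('wrist'); im=camera('wrist'); cv2.imwrite('pics/w1.png',im[:,:,::-1]); print(c)
for t in('core','red_slab','green_slab'):
    for r in regions_of('wrist',t)[:2]: print(t,r['confidence'],np.round(np.array(r['extent'])*[560,420,560,420]).tolist())
```

```text
2.3 [582.925113   224.95999549 255.20943537] [ 1.20497076e-05  8.09330249e-04  9.99999672e-01 -1.21202790e-05] [-0.2063611   0.37038207 -0.34798089  1.59164645  0.13270801  1.20291058
  0.98877067]
{'fov_y': 71.41950100752697, 'cx': 280.5904177496566, 'cy': 207.7414910731888, 'T': array([[ 2.24734527e-03, -9.60835182e-01, -2.77111353e-01,
         5.14337254e+02],
       [ 9.99996855e-01,  1.85089956e-03,  1.69220345e-03,
         2.25684159e+02],
       [-1.11302333e-03, -2.77114285e-01,  9.60836320e-01,
         4.33944396e+02],
       [ 0.00000000e+00,  0.00000000e+00,  0.00000000e+00,
         1.00000000e+00]])}
core 0.65 [281.0, 163.0, 18.0, 34.0]
red_slab 0.64 [252.0, 193.0, 70.0, 26.0]
green_slab 0.93 [254.0, 147.0, 73.0, 15.0]
green_slab 0.75 [184.0, 36.0, 80.0, 39.0]
```

View pics/w1.png

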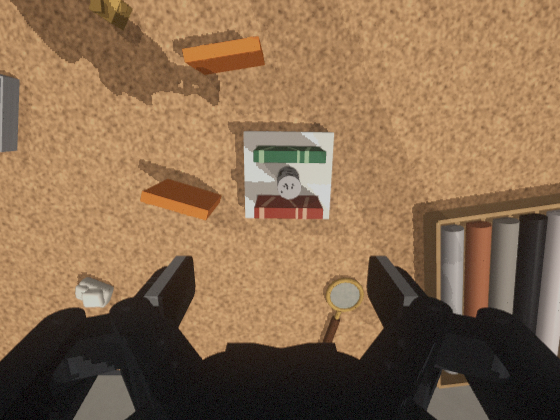

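The wrist view shows the core's top at about (289,187), the green slab at (290,155) and the red slab at (289,208). The lane runs almost exactly along the image's columns, so along world y.

Run:
```python
from h import *
c=get_calibration('wrist'); im=camera('wrist'); s=env.get_state()['ee_pos']
print('tcp pix',proj(c,s))
b=cv2.resize(im[120:230,225:350],None,fx=6,fy=5,interpolation=cv2.INTER_CUBIC); b=cv2.resize(im[125:225,230:345],(690,600),interpolation=cv2.INTER_CUBIC); cv2.imwrite('pics/w1c.png',b[:,:,::-1])
for p in((244,132),(333,132),(331,219),(244,219)): print('rack',atz(c,*p,35).round(1))
print('core',atz(c,289,187,105).round(1))
for n in('core','red_slab','green_slab'):
  for r in regions_of('wrist',n)[:1]:
    y,x=np.nonzero(r['region']); print(n,x.mean(),y.mean(),cv2.minAreaRect(np.c_[x,y].astype(np.float32)))
```

```text
tcp pix [280.08924673 232.83062279]
rack [525.1 176.9  35. ]
rack [525.2 294.5  35. ]
rack [646.3 297.5  35. ]
rack [646.2 172.5  35. ]
core [584.4 234.9 105. ]
red_slab 287.7678916827853 206.9800128949065 ((288.0, 206.5), (25.0, 68.0), 90.0)
green_slab 224.85881294964028 55.227068345323744 ((223.0, 55.99999237060547), (30.485698699951172, 79.19549560546875), 80.31121826171875)
```

View pics/w1c.png

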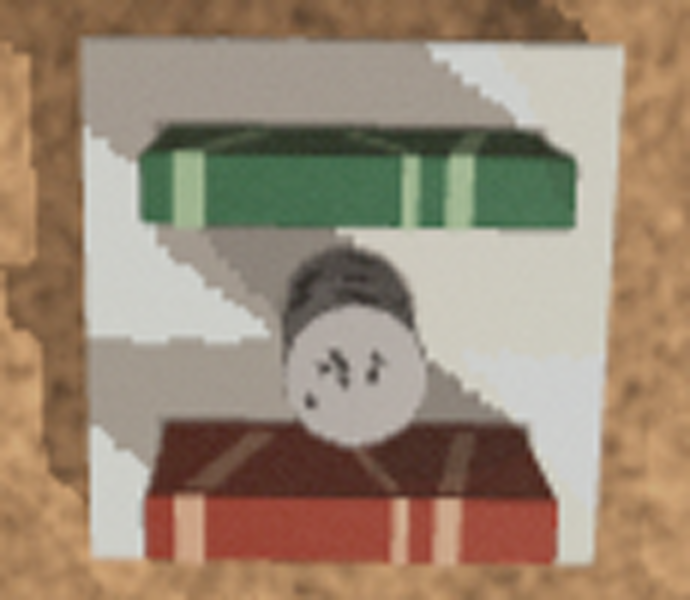

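Run:
```python
from h import *
c=get_calibration('wrist')
for n,P in dict(g=[(253.3,150),(326.2,151),(326.2,163),(253.3,162)],r=[(254.2,207.5),(322.8,207.5),(322.8,219),(254.2,218.7)]).items():
  q=np.array([atz(c,*p,95)[:2] for p in P]); print(n,q.round(1).tolist(),q.mean(0))
print(atz(c,289.3,187.3,105))
for p in((244,132),(333.5,132.5),(328.7,219),(245.3,218)): print('rack',atz(c,*p,35).round(1))
s=get_calibration('side'); print(proj(s,[585,235,105]),proj(s,[585,235,57]), proj(s,[584,176,35]))
camera('side')
for r in regions_of('side','core'): 
  y,x=np.nonzero(r['region']); print(r['confidence'],x.mean(),y.min(),y.max(),x.min(),x.max())
```

```text
g [[543.4, 194.1], [544.6, 277.4], [558.2, 278.0], [557.0, 193.7]] [550.80937733 235.79198733]
r [[611.7, 193.3], [611.8, 276.1], [626.4, 276.7], [626.0, 193.0]] [618.96500925 234.79758929]
[584.74076058 235.23902218 105.        ]
rack [525.1 176.8  35. ]
rack [525.8 295.2  35. ]
rack [646.2 294.2  35. ]
rack [644.7 174.4  35. ]
[286.67263228  91.0893521 ] [286.60399307 113.03370616] [291.89977873 137.90612095]
0.73 285.1454545454545 88 126 278 292
```

>>> {"fn": "send_rows", "kwargs": {
  "moves": [
    {"dp":[0.007,0.033,-0.12],"rot":[0,0,-0.0035]},
    {"dp":[0.007,0.033,-0.26],"rot":[0,0,-0.0035]},
    {"dp":[0.007,0.033,-0.38],"rot":[0,0,-0.0035]},
    {"dp":[0.007,0.033,-0.4],"rot":[0,0,-0.0035]},
    {"dp":[0.007,0.033,-0.4],"rot":[0,0,-0.0035]},
    {"dp":[0.007,0.033,-0.4],"rot":[0,0,-0.0035]}
  ],
  "grip": 0
}}

```text
t: 3.4
ee_pos: [586.4, 235.7, 137.3]
ee_rot: [0.001, 0.006, 1.0, 0.001]
ft_force: [0.4, 0.4, -0.3]
finger_gap: 85.2
grasp_force: 0.0
```

Run:
```python
from h import *
s=env.get_state(); print(s['t'],s['ee_pos'],s['ee_rot'])
c=get_calibration('wrist'); im=camera('wrist'); 
for p in([585,235,105],s['ee_pos'],[571,235,105],[585,249,105]):
  u=proj(c,p); print(u); cv2.circle(im,tuple(int(round(k)) for k in u),2,(255,0,255),-1)
cv2.imwrite('pics/w2.png',im[:,:,::-1])
```

```text
3.4 [586.35182471 235.65598689 137.33507172] [1.37620755e-03 5.57920932e-03 9.99983220e-01 7.33457075e-04]
[279.19900656 215.72018016]
[280.02452489 232.83473659]
[278.95158258 197.80848788]
[297.67561367 215.50981268]
```

View pics/w2.png

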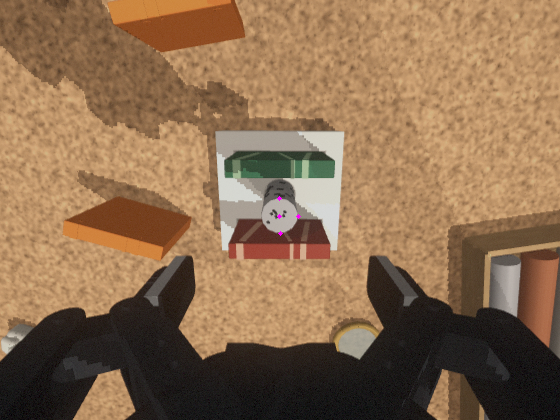

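The predicted core centre (279,216) lies on the core's top, and the fingers line up with the lane, so I'll go down and grip.

>>> {"fn": "send_rows", "kwargs": {
  "moves": [
    {"dp":[-0.002,0,-0.06],"rot":[0,0,0]},
    {"dp":[-0.002,0,-0.12],"rot":[0,0,0]},
    {"dp":[-0.002,0,-0.18],"rot":[0,0,0]},
    {"dp":[-0.002,0,-0.23],"rot":[0,0,0]},
    {"dp":[-0.002,0,-0.25],"rot":[0,0,0]},
    {"dp":[-0.002,0,-0.25],"rot":[0,0,0]},
    {"dp":[-0.002,0,-0.25],"rot":[0,0,0]}
  ],
  "grip": 0
}}

```text
t: 4.15
ee_pos: [585.1, 235.3, 61.2]
ee_rot: [0.001, 0.006, 1.0, 0.0]
ft_force: [0.3, 0.2, -0.6]
finger_gap: 85.7
grasp_force: 0.0
```

>>> {"fn": "send_rows", "kwargs": {
  "moves": [
    {"dp":[0,0,0],"rot":[0,0,0]},
    {"dp":[0,0,0],"rot":[0,0,0]},
    {"dp":[0,0,0],"rot":[0,0,0]},
    {"dp":[0,0,0],"rot":[0,0,0]},
    {"dp":[0,0,0],"rot":[0,0,0]},
    {"dp":[0,0,0],"rot":[0,0,0]},
    {"dp":[0,0,0],"rot":[0,0,0]},
    {"dp":[0,0,0],"rot":[0,0,0]}
  ],
  "grip": 1
}}

```text
t: 4.95
ee_pos: [584.9, 235.0, 60.8]
ee_rot: [0.0, 0.006, 1.0, 0.0]
ft_force: [0.0, -0.8, 6.0]
finger_gap: 24.9
grasp_force: 58.9
```

>>> {"fn": "send_rows", "kwargs": {
  "moves": [
    {"dp":[0,0,0.03],"rot":[0,0,0]},
    {"dp":[0,0,0.07],"rot":[0,0,0]},
    {"dp":[0,0,0.11],"rot":[0,0,0]},
    {"dp":[0,0,0.16],"rot":[0,0,0]},
    {"dp":[0,0,0.24],"rot":[0,0,0]},
    {"dp":[0,0,0.36],"rot":[0,0,0]},
    {"dp":[0,0,0.48],"rot":[0,0,0]},
    {"dp":[0,0,0.5],"rot":[0,0,0]},
    {"dp":[0,0,0.5],"rot":[0,0,0]},
    {"dp":[0,0,0.5],"rot":[0,0,0]}
  ],
  "grip": 1
}}

```text
t: 5.95
ee_pos: [583.7, 234.4, 209.4]
ee_rot: [-0.001, 0.006, 1.0, -0.0]
ft_force: [-0.0, -0.4, -1.7]
finger_gap: 24.8
grasp_force: 59.1
```

Run:
```python
from h import *
s=env.get_state(); print(s['t'],s['ee_pos'],s['ee_rot'])
c=get_calibration('side'); im=camera('side'); 
p=s['ee_pos']
for z in (-50.8,44.2): print(proj(c,p+np.array([0,0,z])))
t=im[0:210,150:450]; cv2.imwrite('pics/s2.png',cv2.resize(t,None,fx=2.6,fy=2.6,interpolation=cv2.INTER_CUBIC)[:,:,::-1])
```

```text
5.95 [583.67926075 234.40290848 209.38944331] [-7.06479193e-04  5.52385916e-03  9.99984409e-01 -4.12656809e-04]
[286.12504299  64.57960269]
[286.23658318  10.44145171]
```

View pics/s2.png

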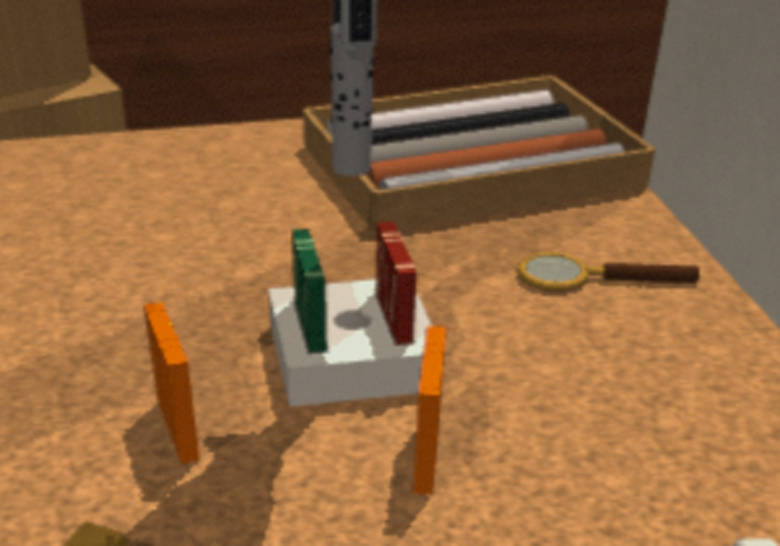

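The core is held upright, its underside at about (285,65) in the full side frame, where it should be. Both slabs still stand in the rack.

>>> {"fn": "send_rows", "kwargs": {
  "moves": [
    {"dp":[-0.02,-0.1,0],"rot":[0,0,0]},
    {"dp":[-0.045,-0.23,0],"rot":[0,0,0]},
    {"dp":[-0.07,-0.36,0],"rot":[0,0,0]},
    {"dp":[-0.1,-0.49,0],"rot":[0,0,0]},
    {"dp":[-0.125,-0.62,0],"rot":[0,0,0]},
    {"dp":[-0.15,-0.75,0],"rot":[0,0,0]},
    {"dp":[-0.175,-0.88,0],"rot":[0,0,0]},
    {"dp":[-0.2,-1,0],"rot":[0,0,0]}
  ],
  "grip": 1
}}

```text
t: 6.8
ee_pos: [522.8, -67.1, 208.7]
ee_rot: [-0.001, 0.006, 1.0, -0.0]
ft_force: [0.1, 0.3, -1.5]
finger_gap: 24.6
grasp_force: 59.2
```

>>> {"fn": "send_rows", "kwargs": {
  "moves": [
    {"dp":[-0.03,-0.12,0],"rot":[0,0,0]},
    {"dp":[-0.06,-0.24,0],"rot":[0,0,0]},
    {"dp":[-0.09,-0.36,0],"rot":[0,0,0]},
    {"dp":[-0.11,-0.45,0],"rot":[0,0,0]},
    {"dp":[-0.11,-0.453,0],"rot":[0,0,0]},
    {"dp":[-0.11,-0.453,0],"rot":[0,0,0]},
    {"dp":[-0.11,-0.453,0],"rot":[0,0,0]},
    {"dp":[-0.11,-0.453,0],"rot":[0,0,0]}
  ],
  "grip": 1
}}

```text
t: 7.6
ee_pos: [491.6, -199.4, 209.8]
ee_rot: [-0.0, 0.004, 1.0, 0.0]
ft_force: [-0.5, -0.0, -2.6]
finger_gap: 24.7
grasp_force: 59.2
```

Run:
```python
from h import *
s=env.get_state(); print(s['t'],s['ee_pos'],s['ee_rot'],s['ft_force'],s['joint_pos'])
c=get_calibration('wrist'); im=camera('wrist')
for r in regions_of('wrist','tin')[:1]: print(r['confidence'],np.array(r['extent'])*[560,420,560,420])
u=proj(c,[s['ee_pos'][0],s['ee_pos'][1],3]); print(u); cv2.circle(im,tuple(int(round(k)) for k in u),3,(255,0,255),-1)
cv2.imwrite('pics/w3.png',im[:,:,::-1])
```

```text
7.6 [ 491.62860819 -199.4151034   209.77974046] [-3.45571313e-04  4.32857067e-03  9.99990496e-01  3.90438870e-04] [-0.47921806 -0.02037043 -2.64968648] [ 0.40540575  0.23341491 -0.16104075  1.87375818  0.04236911  1.03858598
  1.78925813]
0.56 [238.784 130.116  96.488  97.608]
[280.39430526 177.14191277]
```

View pics/w3.png

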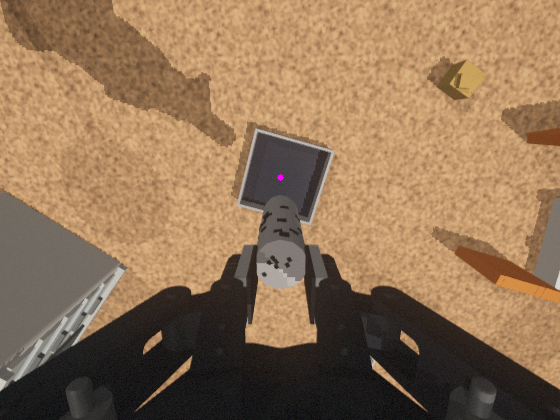

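The tin's rim has corners at about (256,130), (333,152), (312,222) and (239,205), and the core is over it. A white box stands at the left (corner at 123,267), so I'll check its distance before going down.

Run:
```python
from h import *
c=get_calibration('wrist'); e=get_calibration('scene')
P=np.array([atz(c,*p,25) for p in((256,130),(333,152),(312,222),(239,205))]);print(P.round(1),P.mean(0))
o,d=ray(c,123,267);O,D=ray(e,97,302)
t=np.linalg.lstsq(np.c_[d,-D],O-o,rcond=None)[0]; print(o+d*t[0],O+D*t[1])
```

```text
[[ 430.3 -228.6   25. ]
 [ 457.3 -134.9   25. ]
 [ 547.8 -158.9   25. ]
 [ 523.7 -253.7   25. ]] [ 489.79330714 -194.04205318   25.        ]
[ 573.60014965 -374.37875658   97.09287365] [ 552.58861945 -408.21099309  106.63029974]
```

>>> {"fn": "send_rows", "kwargs": {
  "moves": [
    {"dp":[-0.005,0.017,-0.1],"rot":[0,0,0]},
    {"dp":[-0.005,0.017,-0.2],"rot":[0,0,0]},
    {"dp":[-0.005,0.017,-0.3],"rot":[0,0,0]},
    {"dp":[-0.005,0.017,-0.4],"rot":[0,0,0]},
    {"dp":[-0.005,0.017,-0.46],"rot":[0,0,0]},
    {"dp":[-0.005,0.017,-0.5],"rot":[0,0,0]},
    {"dp":[-0.005,0.017,-0.513],"rot":[0,0,0]},
    {"dp":[-0.005,0.017,-0.513],"rot":[0,0,0]},
    {"dp":[-0.005,0.017,-0.513],"rot":[0,0,0]}
  ],
  "grip": 1
}}

```text
t: 8.6
ee_pos: [490.8, -196.0, 57.3]
ee_rot: [0.001, 0.005, 1.0, -0.0]
ft_force: [0.3, -0.6, -2.3]
finger_gap: 25.2
grasp_force: 59.3
```

>>> {"fn": "send_rows", "kwargs": {
  "moves": [
    {"dp":[0,0,-0.004],"rot":[0,0,0]},
    {"dp":[0,0,-0.007],"rot":[0,0,0]},
    {"dp":[0,0,-0.007],"rot":[0,0,0]},
    {"dp":[0,0,-0.007],"rot":[0,0,0]}
  ],
  "grip": 1
}}

```text
t: 9.0
ee_pos: [490.0, -195.9, 54.4]
ee_rot: [0.0, 0.005, 1.0, -0.0]
ft_force: [-0.6, 0.9, -2.2]
finger_gap: 24.2
grasp_force: 59.3
```

No contact yet, so I'll creep lower in 1 mm steps.

>>> {"fn": "send_rows", "kwargs": {
  "moves": [
    {"dp":[0,0,-0.0035],"rot":[0,0,0]},
    {"dp":[0,0,-0.0035],"rot":[0,0,0]},
    {"dp":[0,0,-0.0035],"rot":[0,0,0]}
  ],
  "grip": 1
}}

```text
t: 9.3
ee_pos: [490.5, -196.1, 53.8]
ee_rot: [0.001, 0.006, 1.0, -0.0]
ft_force: [0.1, 0.1, 5.5]
finger_gap: 24.4
grasp_force: 59.9
```

>>> {"fn": "send_rows", "kwargs": {
  "moves": [
    {"dp":[0,0,-0.0025],"rot":[0,0,0]},
    {"dp":[0,0,-0.0025],"rot":[0,0,0]},
    {"dp":[0,0,-0.0025],"rot":[0,0,0]}
  ],
  "grip": 1
}}

```text
t: 9.6
ee_pos: [491.2, -196.2, 53.7]
ee_rot: [0.001, 0.006, 1.0, -0.0]
ft_force: [-1.8, 0.7, 10.8]
finger_gap: 24.7
grasp_force: 60.7
```

The core has touched the tin's floor, so I'll ease off, open and retreat upward.

>>> {"fn": "send_rows", "kwargs": {
  "moves": [
    {"dp":[0,0,0.0035],"rot":[0,0,0]},
    {"dp":[0,0,0.0035],"rot":[0,0,0]}
  ],
  "grip": 1
}}

```text
t: 9.8
ee_pos: [490.2, -196.0, 53.8]
ee_rot: [0.0, 0.006, 1.0, -0.0]
ft_force: [-0.2, 0.6, 4.6]
finger_gap: 24.7
grasp_force: 59.8
```

>>> {"fn": "send_rows", "kwargs": {
  "moves": [
    {"dp":[0,0,0],"rot":[0,0,0]},
    {"dp":[0,0,0],"rot":[0,0,0]},
    {"dp":[0,0,0],"rot":[0,0,0]},
    {"dp":[0,0,0],"rot":[0,0,0]},
    {"dp":[0,0,0],"rot":[0,0,0]},
    {"dp":[0,0,0],"rot":[0,0,0]},
    {"dp":[0,0,0],"rot":[0,0,0]},
    {"dp":[0,0,0],"rot":[0,0,0]}
  ],
  "grip": 0
}}

```text
t: 10.6
ee_pos: [489.9, -195.9, 53.4]
ee_rot: [-0.0, 0.006, 1.0, 0.0]
ft_force: [-0.2, -0.5, -0.5]
finger_gap: 85.2
grasp_force: 0.0
```

>>> {"fn": "send_rows", "kwargs": {
  "moves": [
    {"dp":[0,0,0.04],"rot":[0,0,0]},
    {"dp":[0,0,0.1],"rot":[0,0,0]},
    {"dp":[0,0,0.2],"rot":[0,0,0]},
    {"dp":[0,0,0.3],"rot":[0,0,0]},
    {"dp":[0,0,0.42],"rot":[0,0,0]},
    {"dp":[0,0,0.5],"rot":[0,0,0]},
    {"dp":[0,0,0.5],"rot":[0,0,0]},
    {"dp":[0,0,0.5],"rot":[0,0,0]}
  ],
  "grip": 0
}}

```text
t: 11.4
ee_pos: [490.1, -195.9, 204.3]
ee_rot: [0.001, 0.006, 1.0, -0.0]
ft_force: [-0.2, -0.0, -1.0]
finger_gap: 85.3
grasp_force: 0.0
```

Run:
```python
from h import *
im=camera('side'); cv2.imwrite('pics/s3.png',im[:,:,::-1])
```

```text
(no output)
```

View pics/s3.png

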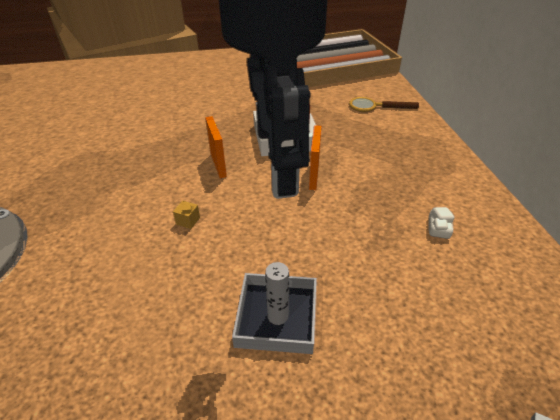

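The core stands upright in the tin at (278,295), and the gripper is clear above it. The slabs were seen still standing after the core came out, so I'll hand in.

```bash
python3 -c "
from station import env
print(env.sign_off())"
```

```text
the job is handed in; nothing more can be done
None
```

The core stands upright and released on the tin's floor, both slabs were still in the rack when I last saw them (just after the core came out), and the job was handed in at about 11.5 s; no verdict was returned.

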